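# Change over two guarded test stations

## Task

Two identical bench test stations each have a clear sliding guard, both left half-way up. Raise the guard of the station holding the thick camera module with four round ports all the way up so that it can be unloaded, and lower the guard of the station holding the thin bare circuit board all the way down so that its test can start.

Things in the scene. Friction and masses are not known exactly. Their poses are not given: they have to be found in the camera images.
- module_station_handle (a point): Middle of the handle bar of the guard at the black camera module (105 x 105 x 45 mm, four 34 mm round ports on top). Level steel bar, 14 mm thick, 136 mm long, on two stems 110 mm apart inside, 28 mm free below it, open above: pinch it from above. Axes: y along the bar, x across it, away from the robot (yaw up to 0.2 rad either way), z up. Bar axis at 206 mm + joint value above table.
- module_station_sash (a joint): Height of the camera module's guard, m: 0 fully down, 0.100 fully up at its stop; starts 0.03 to 0.07. Clear panel 168 x 151 mm, 0.35 kg, with 7 N friction: stays where left; up takes about 11 N, down 4 N. It runs between posts 220 mm high, 170 mm apart, at the robot's side of a bolted-down base 200 x 210 x 20 mm, open at top and back.
- board_station_handle (a point): Middle of the handle bar of the guard at the thin bare circuit board (110 x 100 mm, small flat parts on it). Same handle, axes and heights as the other: bar axis at 206 mm + joint value above table. The stations stand side by side; either one may be on the left.
- board_station_sash (a joint): Height of the circuit board's guard, m: 0 fully down, 0.100 fully up; starts 0.03 to 0.07. Same guard, base, weight and friction as the other.

How it is judged:
At the end, for the whole second after the job is handed in: The camera module's guard is raised to within 15 mm of its upper stop (joint above 0.085), the circuit board's guard is lowered to within 15 mm of fully down (joint below 0.015), and both are released and at rest (slower than 10 mm/s) (value of joint module_station_sash above 0.085 m and value of joint board_station_sash below 0.015 m and velocity of joint module_station_sash between -0.01 and 0.01 m/s and velocity of joint board_station_sash between -0.01 and 0.01 m/s); the robot touches nothing.
It also fails if it takes over 42 s, if anything falls off the work surface, if the arm or the gripper's body presses on something with over 40 N, if the wrist force passes 120 N, or if a joint passes its speed limit or range.

## Robot

A 7-joint arm with a two-finger parallel gripper is mounted at the origin on the work surface. World frame = base frame: x ahead of the robot, y to its left, z up, the work surface at z = 0. Lengths are in m, angles in rad, forces in N, time in s.
With the tool pointing down it reaches from about 0.4 to 0.85 m from the base axis. Payload 10.4 kg.
Tool frame: the origin (TCP) lies at the very end of the fingers, on their centre line; the grasp point (between the pads) lies 19 mm behind it; x points along the fingers, y is the direction in which the jaws open and shut, and the axes are right-handed (so a half turn about x gives the same grasp; the last joint's range is limited). The gripper opens to 85 mm and grips with 20 to 120 N. Pads are 22 mm wide; open, the fingers measure 114 mm over their backs; the gripper's body (76 mm by 85 mm) begins 54 mm behind the grasp point. The pads swing forward as they close: fully open they stand 13 mm farther back than shut.
Start: joints at [1.31, 0.332, -0.065, 1.46, 0.022, 1.35, -0.088], TCP at [0.147, -0.607, 0.231] pointing down, gripper open.
Joint ranges: [-2.6, 2.6], [-0.5, 2.12], [-1.47, 1.34], [0.16, 2.42], [-1.27, 4.41], [0.06, 2.06], [-2.6, 2.6]. Speed limits (rad/s): [2.22, 2.22, 2.79, 2.79, 3.14, 3.14, 3.14].

## Interface

Orientations are given as [roll, pitch, yaw] about the fixed x, y, z axes, in that order (R = Rz(yaw) Ry(pitch) Rx(roll)).
In Python, from cell import read_state, grab_frame, camera_model, finish_job gives the robot as it stands.
- The arm moves only by the shell command python3 -m pendant 'ROWS'. ROWS is JSON, a list that holds one entry, the list of rows, each a list of 7 numbers: the shift along the tool's x, y, z in mm, then the turn, a rotation vector about the tool's x, y, z in degrees, then the finger opening in mm, from 0 to 85.4. A call has 1 to 20 rows; each row shifts and turns the pose as measured when the row begins, along the tool's axes as they then stand; what a row does not reach is not made up. A row lasts 1/8 s, in which the tool goes at most 62.5 mm and 10.7 degrees, less where a joint would pass 70% of its speed; a pose out of reach is approached as far as the arm can. A call is refused whole if a number of a shift passes 62.5 or a number of a turn 10.7, either way. A call with a gripper value outside its range is refused whole. The fingers move at their own pace and stop on an object; the grip force is fixed at half the most. Time passes only in rows, so rows that do not move let the fingers close. It gives the time, the measured TCP pose, the force and the opening at its end, in the units of the state.
- read_state(): the state, without advancing time (a new reading comes with each control period).
- grab_frame(name): name is "scene" or "top"; returns (picture, depth): 420x560x3 uint8, red, green, blue; 420x560 float32, m along the optical axis (not along the pixel's ray), 0 where there is no reading.
- camera_model(name): a dict with "K" (3x3 intrinsics, pixels), "eye" and "attitude" of the camera in the world. Camera axes: x right, y up, looking along -z (the intrinsics and any distortion apply to the point x, -y, -z); pixel columns grow to the right and rows downward; lengths in m; the calibration is good to about 2 mm. A picture is of the moment at which its call begins. camera_model takes no time and is no camera call.
- finish_job(): hands the job in, once; it reports no verdict.
The state is a dict: "t": time; "joints": joint angles; "dq": joint speeds; "joint_efforts": joint torques, N m; "ee_pos": TCP position; "tool_rot": TCP orientation; "contact_force": force on the tool from outside, world axes, zero at the start; "ft_torque": the same for the moment, N m; "finger_gap": finger opening in m.
Only numpy, scipy, OpenCV 4.12 (cv2) and the standard library are available. Lean on these libraries where they do the work, as an engineer would, in place of code of your own. Each camera call takes 0.05 s, during which the arm holds its last target.

## Working session

There is one attempt and no reset: what is moved stays moved. The work goes in short steps, Python scripts to look and compute and a shell command to move; the robot and the scene stay as the last step left them, time stands still between calls to the robot, and variables do not carry over. Pictures are saved under pics/ and viewed, and the job is handed in when it is done.

```bash
mkdir -p pics; ls
python3 - <<'E'
from cell import *
import cv2,numpy as np
s=read_state();print({k:np.round(v,3).tolist() for k,v in s.items()})
for n in("scene","top"):
    p,d=grab_frame(n);cv2.imwrite(f"pics/{n}0.png",p[:,:,::-1]);np.savez(f"{n}0.npz",p=p,d=d);m=camera_model(n);print(n,m)
E
```

```text
pics
{'t': 0.0, 'joints': [1.31, 0.333, -0.065, 1.461, 0.022, 1.35, -0.089], 'dq': [0.001, 0.001, -0.0, -0.0, 0.001, 0.0, -0.001], 'joint_efforts': [0.0, -62.545, 0.049, -39.162, 0.016, 0.01, 0.0], 'ee_pos': [0.147, -0.607, 0.231], 'tool_rot': [-1.525, 1.569, 1.854], 'contact_force': [0.142, -0.982, 0.375], 'ft_torque': [0.019, -0.035, 0.048], 'finger_gap': 0.085}
scene {'K': array([[470.8724246 ,   0.        , 274.63292799],
       [  0.        , 470.8724246 , 202.27378374],
       [  0.        ,   0.        ,   1.        ]]), 'eye': array([ 1.10513774, -0.10955168,  1.02151336]), 'attitude': array([ 0.58916141, -0.01485396,  1.43688663])}
top {'K': array([[442.16585693,   0.        , 288.05952252],
       [  0.        , 442.16585693, 209.48662095],
       [  0.        ,   0.        ,   1.        ]]), 'eye': array([ 0.40320107, -0.02090227,  1.10880106]), 'attitude': array([ 0.15315193,  0.03309594, -1.57128748])}
```

View pics/scene0.png

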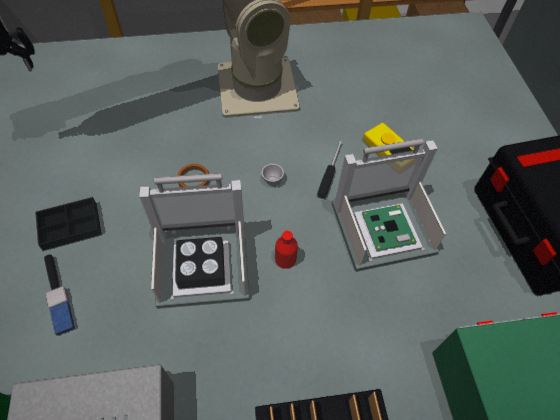

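View pics/top0.png

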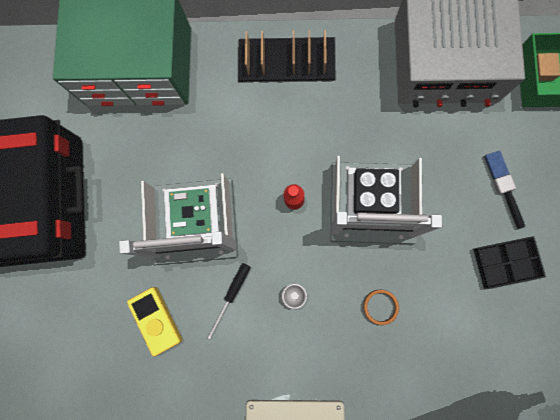

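The scene and top views agree. The board station is on the left (+y), with its bar around (172,243) in the top view. The module station is on the right (−y), with its bar around (392,219). I'll enlarge both.

Run:
```python
import cv2,numpy as np
p=np.load("top0.npz")['p'][:,:,::-1]
a=p[215:265,110:240];b=p[195:245,325:455]
cv2.imwrite("pics/topcrop.png",cv2.resize(np.vstack([a,b]),None,fx=6,fy=6,interpolation=cv2.INTER_CUBIC))
p=np.load("scene0.npz")['p'][:,:,::-1]
a=p[165:215,135:265];b=p[130:180,325:455]
cv2.imwrite("pics/scenecrop.png",cv2.resize(np.vstack([a,b]),None,fx=6,fy=6,interpolation=cv2.INTER_CUBIC))
```

```text
(no output)
```

View pics/topcrop.png

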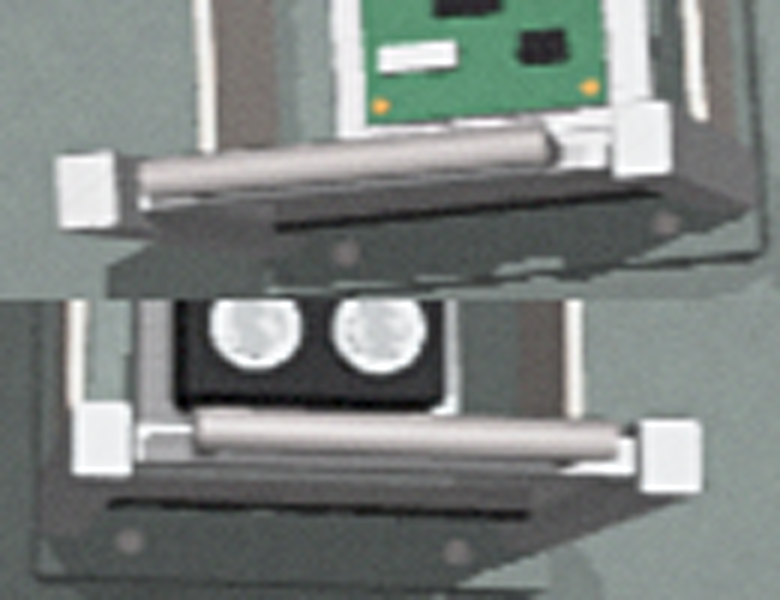

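View pics/scenecrop.png

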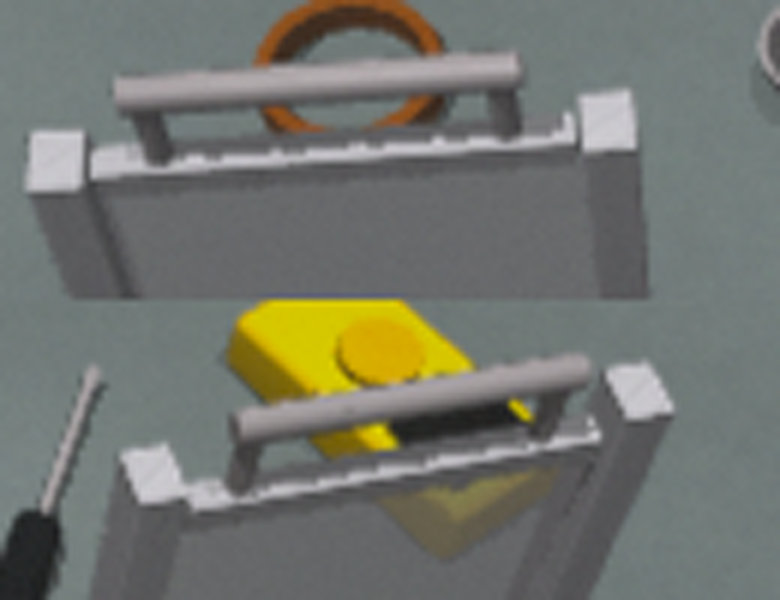

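Top view bar ends: board (133.3,244.7)–(201.7,238.8), module (357.5,216.3)–(428.7,218.5). Scene view: module (154.2,180.8)–(221.7,176.7), board (363.7,150.8)–(423.3,141.3). I'll triangulate these and check them against depth.

```bash
cat > h.py <<'E'
from cell import *
import numpy as np
from scipy.spatial.transform import Rotation as R
def ray(n,uv):
    m=camera_model(n);K=m['K'];x=(uv[0]-K[0,2])/K[0,0];y=(uv[1]-K[1,2])/K[1,1]
    return m['eye'],R.from_euler('xyz',m['attitude']).as_matrix()@np.array([x,-y,-1])
def tri(a,b):
    e,d=ray('top',a);f,g=ray('scene',b)
    s=np.linalg.lstsq(np.c_[d,-g],f-e,rcond=None)[0];p=e+s[0]*d;q=f+s[1]*g
    return (p+q)/2,np.linalg.norm(p-q)
E
python3 - <<'E'
from h import *
T={k:np.load(k+'0.npz')['d'] for k in('top','scene')}
np.set_printoptions(precision=4,suppress=True)
for nm,l,r,sl,sr in(('board',(133.3,244.7),(201.7,238.8),(423.3,141.3),(363.7,150.8)),('module',(357.5,216.3),(428.7,218.5),(221.7,176.7),(154.2,180.8))):
    P,e=tri(l,sl);Q,f=tri(r,sr);v=P-Q
    print(nm,P,Q,'mid',(P+Q)/2,'len',np.linalg.norm(v),'yaw',np.arctan2(-v[0],v[1]),'gap',e,f,'joint',(P+Q)[2]/2-.206)
    for n,a,b in(('top',l,r),('scene',sl,sr)):
        out=[]
        for t in np.linspace(.15,.85,9):
            u=np.array(a)*(1-t)+np.array(b)*t;d=T[n][int(round(u[1])),int(round(u[0]))];o,w=ray(n,u);out.append(o+w*d)
        out=np.array(out);print(n,'med',np.median(out,0),'z',out[:,2])
s=read_state();print(R.from_euler('xyz',s['tool_rot']).as_matrix())
E
```

```text
board [0.4686 0.3173 0.2386] [0.4798 0.18   0.2395] mid [0.4742 0.2487 0.239 ] len 0.13776267035123244 yaw 0.08116937062181909 gap 0.00208807643499873 0.0016077976595634618 joint 0.033030113760358804
top med [0.4741 0.2477 0.2409] z [0.2388 0.2423 0.2432 0.2439 0.2386 0.2401 0.2409 0.2409 0.24  ]
scene med [0.4785 0.247  0.2448] z [0.2449 0.2432 0.2452 0.2456 0.2436 0.2447 0.2448 0.2455 0.2431]
module [ 0.5214 -0.128   0.2518] [ 0.5162 -0.264   0.2535] mid [ 0.5188 -0.196   0.2526] len 0.13607914011186084 yaw -0.0381017838440692 gap 0.0002518449167258363 0.0009250856185263752 joint 0.04663026719255561
top med [ 0.5181 -0.1955  0.2575] z [0.2566 0.2582 0.2548 0.2551 0.2575 0.2582 0.2601 0.2577 0.2553]
scene med [ 0.5236 -0.1955  0.2585] z [0.2571 0.2587 0.2576 0.256  0.2585 0.257  0.261  0.2599 0.2617]
[[-0.0004  0.2356 -0.9719]
 [ 0.0012 -0.9719 -0.2356]
 [-1.     -0.0012  0.0001]]
```

Triangulation and depth agree within a few mm. The module bar is at about (0.519,-0.196,0.253), yaw -0.04. The board bar is at about (0.475,0.248,0.239), yaw 0.08. First I'll raise the tool and turn it.

```bash
python3 -m pendant '[[[-12,0,0,-8.2,0,0,85],[-12,0,0,-8.2,0,0,85],[-12,0,0,-8.2,0,0,85],[-12,0,0,-8.2,0,0,85],[-12,0,0,-8.2,0,0,85],[-12,0,0,-8.2,0,0,85],[-12,0,0,-8.2,0,0,85],[-12,0,0,-8.2,0,0,85],[-12,0,0,-8.2,0,0,85],[0,0,0,0,0,0,85]]]'
cat >> h.py <<'E'
def todo(pos,yaw):
    s=read_state();M=R.from_euler('xyz',s['tool_rot']);p=np.array(s['ee_pos'])
    ty=np.array([np.cos(yaw),np.sin(yaw),0]);tx=np.array([0,0,-1.]);G=R.from_matrix(np.c_[tx,ty,np.cross(tx,ty)])
    print('t',s['t'],'pos',p.round(4),'F',np.round(s['contact_force'],1),'gap',round(s['finger_gap'],4))
    print('tool shift mm',(M.inv().apply(np.array(pos)-p)*1000).round(1),'turn deg',np.rad2deg((M.inv()*G).as_rotvec()).round(1),'q',np.round(s['joints'],2))
E
python3 -c "
from h import *
todo((.519,-.1955,.320),-.038)"
```

```text
t: 1.35
ee_pos: [0.1466, -0.6056, 0.3365]
tool_rot: [-2.851, 1.559, 1.857]
contact_force: [0.0, 0.8, -0.9]
finger_gap: 0.0848
t 1.35 pos [ 0.1466 -0.6056  0.3365] F [ 0.   0.8 -0.9] gap 0.0848
tool shift mm [  19.8  370.7 -411.4] turn deg [ 1.9 -0.6  0.2] q [ 1.43  0.32 -0.23  1.27  0.07  1.58  1.21]
```

```bash
python3 -m pendant '[[[0,34,-37,0.2,0,0,85],[0,34,-37,0.2,0,0,85],[0,34,-37,0.2,0,0,85],[0,34,-37,0.2,0,0,85],[0,34,-37,0.2,0,0,85],[0,34,-37,0.2,0,0,85],[0,34,-37,0.2,0,0,85],[0,34,-37,0.2,0,0,85],[0,34,-37,0.2,0,0,85],[0,34,-37,0.2,0,0,85],[0,0,0,0,0,0,85]]]'
python3 -c "
from h import *
todo((.519,-.1955,.310),-.038)"
```

```text
t: 2.72
ee_pos: [0.5085, -0.236, 0.3289]
tool_rot: [-2.572, 1.548, 2.054]
contact_force: [-1.2, -0.1, -0.1]
finger_gap: 0.0849
t 2.725 pos [ 0.5085 -0.236   0.3289] F [-1.2 -0.1 -0.1] gap 0.0849
tool shift mm [ 19.6   7.2 -40.9] turn deg [-2.8 -1.1  0.7] q [ 0.86  0.22 -0.59  1.43  0.1   1.54  0.19]
```

```bash
python3 -m pendant '[[[5,3,-21,-1.4,-0.5,0.3,85],[5,3,-18,-1.2,-0.5,0.3,85],[0,0,0,0,0,0,85],[0,0,0,0,0,0,85]]]'
python3 - <<'E'
from h import *
import cv2
todo((.519,-.1955,.234),-.038)
a=[]
for n in('scene','top'):
    p,d=grab_frame(n);c=p[110:300,110:310] if n=='scene' else p[120:310,300:500]
    a.append(cv2.resize(np.ascontiguousarray(c[:,:,::-1]),(399,380),interpolation=cv2.INTER_CUBIC))
cv2.imwrite('pics/pre1.png',np.hstack(a))
E
```

```text
t: 3.22
ee_pos: [0.5162, -0.1969, 0.3172]
tool_rot: [-1.826, 1.567, 2.84]
contact_force: [0.2, -0.2, -0.6]
finger_gap: 0.085
t 3.225 pos [ 0.5162 -0.1969  0.3172] F [ 0.2 -0.2 -0.6] gap 0.085
tool shift mm [83.2  3.  -1.4] turn deg [-0.5 -0.1  0.2] q [ 0.82  0.19 -0.62  1.49  0.11  1.5   0.15]
```

View pics/pre1.png

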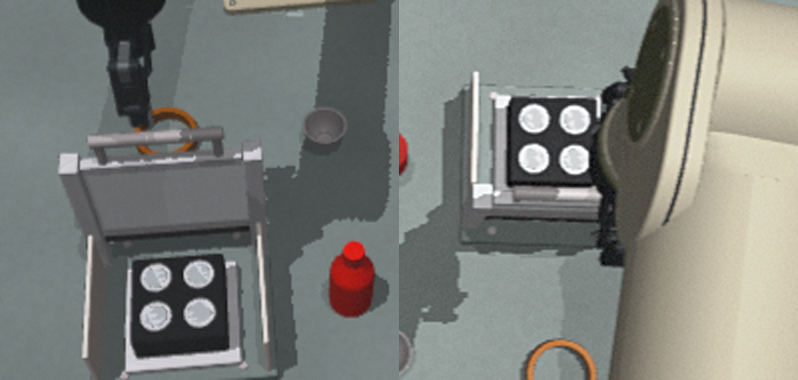

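Run:
```python
from h import *
def proj(n,P):
    m=camera_model(n);c=R.from_euler('xyz',m['attitude']).inv().apply(np.array(P)-m['eye']);K=m['K']
    return K[0,2]-K[0,0]*c[0]/c[2],K[1,2]+K[1,1]*c[1]/c[2]
for P in[(.516,-.197,.317),(.473,-.197,.325),(.559,-.197,.325),(.519,-.196,.253)]:
    a=proj('scene',P);b=proj('top',P);print((a[0]-110)*2,(a[1]-110)*2,'|',(b[0]-300)*2+399,(b[1]-120)*2)
```

```text
145.6672997722003 95.07493769874043 | 600.3857146959646 188.19294382402495
143.29343196932314 55.795325532883055 | 604.2908245498348 235.2157253090612
145.62395765349612 125.50911611848579 | 600.4481139395922 139.4097395102362
156.0497971939251 137.3967479629677 | 584.7975779729815 194.52113662156597
```

The front finger's projected tip matches the picture at about (145,125), so the pose is consistent. I'll descend over the bar and close.

```bash
python3 -m pendant '[[[20,1.5,0,0,0,0,85],[20,1.5,-1,0,0,0,85],[20,0,0,0,0,0,85],[12,0,0,0,0,0,85],[6,0,0,0,0,0,85],[2,0,0,0,0,0,85],[0,0,0,0,0,0,85]]]'
python3 -c "
from h import *
todo((.519,-.1955,.234),-.038)"
```

```text
t: 4.2
ee_pos: [0.5194, -0.2005, 0.2369]
tool_rot: [-0.091, 1.57, -1.716]
contact_force: [-0.4, 0.2, 0.4]
finger_gap: 0.0848
t 4.2 pos [ 0.5194 -0.2005  0.2369] F [-0.4  0.2  0.4] gap 0.0848
tool shift mm [ 2.9 -0.7 -4.9] turn deg [-0.9  0.   0. ] q [ 0.82  0.23 -0.62  1.61  0.14  1.34  0.13]
```

```bash
python3 -m pendant '[[[2,0,0,-0.5,0,0,60],[0,0,0,0,0,0,35],[0,0,0,0,0,0,20],[0,0,0,0,0,0,8],[0,0,0,0,0,0,5],[0,0,0,0,0,0,5],[0,0,0,0,0,0,5],[0,0,0,0,0,0,5]]]'
python3 -c "
from h import *
todo((.519,-.1955,.234),-.038)"
```

```text
t: 5.2
ee_pos: [0.5195, -0.2005, 0.2358]
tool_rot: [0.377, 1.569, -1.238]
contact_force: [-1.9, 0.1, -0.4]
finger_gap: 0.0119
t 5.2 pos [ 0.5195 -0.2005  0.2358] F [-1.9  0.1 -0.4] gap 0.0119
tool shift mm [ 1.8 -0.7 -5. ] turn deg [-0.4  0.1 -0. ] q [ 0.82  0.23 -0.62  1.61  0.14  1.34  0.14]
```

The gap is 11.9 mm on a 14 mm bar, so it's held. Now I'll raise it and watch the force.

```bash
python3 -m pendant '[[[-5,0,0,0,0,0,5],[-8,0,0,0,0,0,5],[-8,0,0,0,0,0,5],[-8,0,0,0,0,0,5]]]'
python3 -c "
from h import *
todo((.519,-.2,.286),-.038)"
```

```text
t: 5.7
ee_pos: [0.5194, -0.2004, 0.2627]
tool_rot: [-2.131, 1.569, 2.537]
contact_force: [4.1, -2.2, -10.8]
finger_gap: 0.0117
t 5.7 pos [ 0.5194 -0.2004  0.2627] F [  4.1  -2.2 -10.8] gap 0.0117
tool shift mm [-23.3  -0.4  -0.4] turn deg [-0.4 -0.1  0.1] q [ 0.82  0.22 -0.62  1.57  0.13  1.39  0.15]
```

```bash
python3 -m pendant '[[[-7,0,0,0,0,0,5],[-7,0,0,0,0,0,5],[-6,0,0,0,0,0,5],[-3,0,0,0,0,0,5]]]'; python3 -m pendant '[[[-3,0,0,0,0,0,5],[-3,0,0,0,0,0,5]]]'
```

```text
t: 6.2
ee_pos: [0.5194, -0.2004, 0.2873]
tool_rot: [-2.156, 1.569, 2.512]
contact_force: [3.3, -2.3, -10.6]
finger_gap: 0.0117
t: 6.45
ee_pos: [0.5192, -0.2003, 0.2904]
tool_rot: [-2.223, 1.566, 2.445]
contact_force: [17.4, -4.2, -44.4]
finger_gap: 0.0118
```

The force rose to 44 N, so the guard is at the upper stop. I'll relieve it, release, and retreat upward.

```bash
python3 -m pendant '[[[1.5,0,0,0,0,0,5],[0,0,0,0,0,0,5]]]'; python3 -m pendant '[[[0,0,0,0,0,0,40],[0,0,0,0,0,0,60],[0,0,0,0,0,0,85],[0,0,0,0,0,0,85],[0,0,0,0,0,0,85],[0,0,0,0,0,0,85],[-15,0,0,0,0,0,85],[-25,0,0,0,0,0,85],[-25,0,0,0,0,0,85],[-25,0,0,0,0,0,85],[-5,0,0,0,0,0,85]]]'
python3 -c "
from h import *
todo((.475,.248,.37),.081)"
```

```text
t: 6.7
ee_pos: [0.5194, -0.2004, 0.2895]
tool_rot: [-2.249, 1.567, 2.419]
contact_force: [3.2, -1.2, -10.0]
finger_gap: 0.0118
t: 8.07
ee_pos: [0.5195, -0.2003, 0.394]
tool_rot: [2.12, 1.57, 0.505]
contact_force: [0.1, -0.1, -0.2]
finger_gap: 0.0853
t 8.075 pos [ 0.5195 -0.2003  0.394 ] F [ 0.1 -0.1 -0.2] gap 0.0853
tool shift mm [  24.2  -64.4 -445.8] turn deg [-7.2 -0.  -0.1] q [ 0.8   0.2  -0.62  1.32  0.11  1.66  0.16]
```

```bash
python3 -m pendant '[[[2,-5,-38,-0.6,0,0,85],[2,-5,-38,-0.6,0,0,85],[2,-5,-38,-0.6,0,0,85],[2,-5,-38,-0.6,0,0,85],[2,-5,-38,-0.6,0,0,85],[2,-5,-38,-0.6,0,0,85],[2,-5,-38,-0.6,0,0,85],[2,-5,-38,-0.6,0,0,85],[2,-5,-38,-0.6,0,0,85],[2,-5,-38,-0.6,0,0,85],[2,-5,-38,-0.6,0,0,85],[0,0,0,0,0,0,85]]]'
python3 -c "
from h import *
todo((.475,.248,.33),.081)"
```

```text
t: 9.57
ee_pos: [0.4565, 0.2292, 0.3672]
tool_rot: [-1.57, 1.567, -3.068]
contact_force: [0.4, -0.8, 1.0]
finger_gap: 0.0851
t 9.575 pos [0.4565 0.2292 0.3672] F [ 0.4 -0.8  1. ] gap 0.0851
tool shift mm [ 37.1  20.  -17.3] turn deg [-0.4 -0.   0.2] q [ 0.34  0.13 -0.98  1.48  0.11  1.59 -0.56]
```

```bash
python3 -m pendant '[[[19,10,-9,-0.2,0,0,85],[18,10,-8,-0.2,0,0,85],[0,0,0,0,0,0,85],[0,0,0,0,0,0,85]]]'
python3 - <<'E'
from h import *
import cv2
todo((.475,.248,.221),.081)
a=[]
for n in('scene','top'):
    p,d=grab_frame(n);a.append(cv2.resize(np.ascontiguousarray(p[:,:,::-1]),(560,420)) if 0 else np.ascontiguousarray(p[60:290,(120 if n=='scene' else 100):(470 if n=='scene' else 450),::-1]))
cv2.imwrite('pics/pre2.png',cv2.resize(np.hstack(a),(798,262)))
cv2.imwrite('pics/pre2s.png',cv2.resize(a[0],(798,524)))
E
```

```text
t: 10.07
ee_pos: [0.4762, 0.2451, 0.329]
tool_rot: [-1.206, 1.566, -2.7]
contact_force: [0.2, -0.3, 0.2]
finger_gap: 0.0851
t 10.075 pos [0.4762 0.2451 0.329 ] F [ 0.2 -0.3  0.2] gap 0.0851
tool shift mm [108.   -0.5  -3.2] turn deg [-0.2  0.1  0.3] q [ 0.29  0.22 -0.98  1.49  0.18  1.53 -0.61]
```

View pics/pre2s.png

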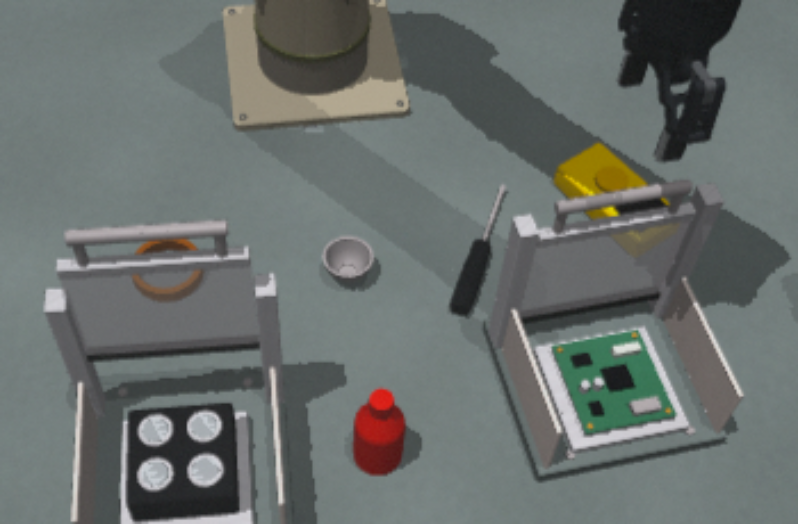

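The module guard now stands raised (bar at (147,232), with the panel top above its posts). The gripper is over the board bar at about (625,197). I'll descend and close.

```bash
python3 -m pendant '[[[20,0,0,0,0,0,85],[22,0,0,0,0,0,85],[22,0,0,0,0,0,85],[20,0,0,0,0,0,85],[14,0,0,0,0,0,85],[6,0,0,0,0,0,85],[2,0,0,0,0,0,85],[0,0,0,0,0,0,85]]]'; python3 -c "
from h import *
todo((.475,.248,.221),.081)"
```

```text
t: 11.18
ee_pos: [0.478, 0.2435, 0.2255]
tool_rot: [1.203, 1.566, -0.295]
contact_force: [0.7, -0.1, -0.1]
finger_gap: 0.0848
t 11.175 pos [0.478  0.2435 0.2255] F [ 0.7 -0.1 -0.1] gap 0.0848
tool shift mm [ 4.5 -2.7 -4.7] turn deg [-0.4  0.1 -0.3] q [ 0.28  0.26 -0.97  1.67  0.23  1.33 -0.65]
```

```bash
python3 -m pendant '[[[4,-2.5,-2,0,0,0,60],[0,0,0,0,0,0,35],[0,0,0,0,0,0,20],[0,0,0,0,0,0,8],[0,0,0,0,0,0,5],[0,0,0,0,0,0,5],[0,0,0,0,0,0,5],[0,0,0,0,0,0,5]]]'; python3 -c "
from h import *
todo((.475,.248,.187),.081)"
```

```text
t: 12.18
ee_pos: [0.4753, 0.2459, 0.2222]
tool_rot: [1.286, 1.565, -0.211]
contact_force: [-1.4, -0.7, 0.5]
finger_gap: 0.0117
t 12.175 pos [0.4753 0.2459 0.2222] F [-1.4 -0.7  0.5] gap 0.0117
tool shift mm [35.2 -0.3 -2.2] turn deg [-0.4  0.1 -0.3] q [ 0.28  0.26 -0.97  1.68  0.23  1.32 -0.66]
```

```bash
python3 -m pendant '[[[5,0,0,0,0,0,5],[7,0,0,0,0,0,5],[7,0,0,0,0,0,5],[6,0,0,0,0,0,5]]]';python3 -m pendant '[[[4,0,0,0,0,0,5],[3,0,0,0,0,0,5]]]'
```

```text
t: 12.68
ee_pos: [0.4753, 0.2459, 0.1961]
tool_rot: [1.246, 1.565, -0.251]
contact_force: [-1.6, -1.9, 4.1]
finger_gap: 0.0122
t: 12.92
ee_pos: [0.4755, 0.246, 0.1909]
tool_rot: [1.133, 1.564, -0.364]
contact_force: [-19.7, -14.5, 53.6]
finger_gap: 0.0117
```

```bash
python3 -m pendant '[[[2.5,0,0,0,0,0,5],[2,0,0,0,0,0,5]]]'
```

```text
t: 13.18
ee_pos: [0.4754, 0.2459, 0.1911]
tool_rot: [0.899, 1.56, -0.598]
contact_force: [-12.0, -7.5, 24.5]
finger_gap: 0.0121
```

At 53 N it's the lower stop: TCP 0.191 matches joint ≈ 0 using the offset from the other station. I'll relieve, release, retreat and look.

```bash
python3 -m pendant '[[[-1,0,0,0,0,0,5],[0,0,0,0,0,0,5]]]'; python3 -m pendant '[[[0,0,0,0,0,0,40],[0,0,0,0,0,0,60],[0,0,0,0,0,0,85],[0,0,0,0,0,0,85],[0,0,0,0,0,0,85],[0,0,0,0,0,0,85],[-15,0,0,0,0,0,85],[-25,0,0,0,0,0,85],[-30,0,0,0,0,0,85],[-30,0,0,0,0,0,85],[-30,0,0,0,0,0,85],[0,0,20,0,0,0,85],[0,0,40,0,0,0,85],[0,0,40,0,0,0,85],[0,0,40,0,0,0,85],[0,0,40,0,0,0,85],[0,0,20,0,0,0,85],[0,0,0,0,0,0,85],[0,0,0,0,0,0,85]]]'
python3 - <<'E'
from h import *
import cv2
for n in('scene','top'):
    p,d=grab_frame(n);cv2.imwrite(f'pics/end_{n}.png',p[:,:,::-1]);np.savez(n+'1.npz',p=p,d=d)
p=np.load('scene1.npz')['p'][130:210,130:460,::-1];cv2.imwrite('pics/end_c.png',cv2.resize(p,(792,192)))
E
```

```text
t: 13.42
ee_pos: [0.4753, 0.2458, 0.1915]
tool_rot: [0.891, 1.561, -0.606]
contact_force: [-1.2, -1.5, 4.1]
finger_gap: 0.0115
t: 15.8
ee_pos: [0.4894, 0.0459, 0.3395]
tool_rot: [1.395, 1.551, -0.095]
contact_force: [-0.3, 0.5, 0.0]
finger_gap: 0.0851
```

View pics/end_scene.png

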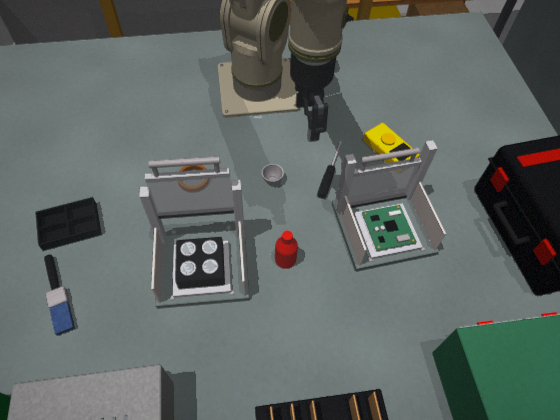

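View pics/end_top.png

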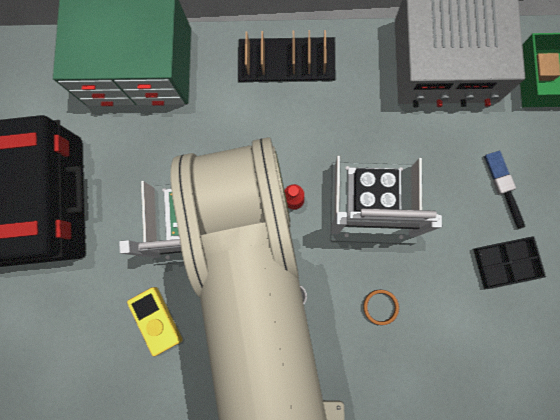

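Scene view: the module bar runs (153,164)–(216,159), well above its posts. The board bar runs about (363,161)–(422,152), between its post tops. I'll check the heights from depth.

Run:
```python
from h import *
D=np.load('scene1.npz')['d']
for nm,a,b in(('module',(152,165),(217,160)),('board',(363,161),(422,153))):
    z=[]
    for t in np.linspace(.15,.85,12):
        u=np.array(a)*(1-t)+np.array(b)*t
        best=[]
        for dv in range(-4,5):
            v=int(round(u[1]+dv));c=int(round(u[0]));o,w=ray('scene',(c,v));P=o+w*D[v,c];best.append(P[2])
        z.append(max(best))
    print(nm,'bar top z',np.median(z),'joint~',np.median(z)-.213)
s=read_state();print(s['t'],np.abs(s['dq']).max(),s['contact_force'])
```

```text
module bar top z 0.31548344288339114 joint~ 0.10248344288339115
board bar top z 0.21515379023103998 joint~ 0.0021537902310399815
15.9 0.005995222374715308 [ 1.21434542 -0.03113893  0.215196  ]
```

```bash
python3 -c "
from cell import *
print(finish_job())"
```

```text
the job is handed in; nothing more can be done
None
```

I raised the camera module's guard to its upper stop and lowered the circuit board's guard to its lower stop. I then released both and handed the job in at about 15.9 s; no verdict was reported.

- **Guard heights:** my last depth reading put the module guard at about 0.102 m and the board guard at about 0.002 m. The module figure is slightly past the 0.100 m stop, which is within the 2 mm calibration error.
- **Force at the stops:** the wrist read about 47–59 N as each guard reached its stop (44 N up at the module, 54 N up at the board, plus sideways force), well under the 120 N limit. I eased the load off before opening the gripper.
- **Robot clear:** the arm was free of both stations and almost still, and the wrist read only about 1 N, which is within its noise.

No check failed or disagreed beyond a few millimetres.

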